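# Find the loaded saggar by its weight and seat it in the kiln cradle

### The job

One of the three sealed saggars on the ware board has a fired piece inside and weighs more than twice as much as the two empty ones: find out which by lifting them, and lower it gently by its stem into the sloping cradle, upright way up, keeping hold until it is fully home: its underside flat on the sloping floor and its side flat on the front rest. Leave the two empty ones standing upright on the ware board, set everything down gently, and leave the other things on the bench where they are.

Things in the scene. Friction and masses are not known exactly. Their poses are not given: they have to be found in the camera images.
- saggar_a_mid (a point): One of three look-alike sealed square terracotta boxes, 64 x 64 mm, 94 mm tall, plus a square stem 30 x 30 mm, 40 mm tall, mid-lid (134 mm in all). Point: half-way up, 67 mm above the underside; the stem spans 27 to 67 mm above it. z up the stem, x and y square to the sides. Empty 0.26 to 0.33 kg, with a fired piece inside 0.68 to 0.85 kg; which one varies and cannot be seen.
- saggar_b_mid (a point): One of three look-alike sealed square terracotta boxes, 64 x 64 mm, 94 mm tall, plus a square stem 30 x 30 mm, 40 mm tall, mid-lid (134 mm in all). Point: half-way up, 67 mm above the underside; the stem spans 27 to 67 mm above it. z up the stem, x and y square to the sides. Empty 0.26 to 0.33 kg, with a fired piece inside 0.68 to 0.85 kg; which one varies and cannot be seen.
- saggar_c_mid (a point): One of three look-alike sealed square terracotta boxes, 64 x 64 mm, 94 mm tall, plus a square stem 30 x 30 mm, 40 mm tall, mid-lid (134 mm in all). Point: half-way up, 67 mm above the underside; the stem spans 27 to 67 mm above it. z up the stem, x and y square to the sides. Empty 0.26 to 0.33 kg, with a fired piece inside 0.68 to 0.85 kg; which one varies and cannot be seen.
- ware_board: Fixed pale wooden board on two feet, 150 mm (x) by 360 mm (y), top 24 mm above the bench, on which the saggars stand in a row along y. Origin on the bench, 25 mm in +x of the centre of its underside.
- cradle: Fixed cradle, steel base 110 x 110 mm. Steel floor (82 mm long, 84 mm between cheeks) slopes 30 deg, sinking towards the cradle's -x (about towards the robot). At the low edge a blue front rest, 60 mm high, stands square to the floor; blue cheeks 30 mm high at the sides. Origin: centre of the base underside, z straight up. Inner corner of floor and rest: x -20, z 60 mm.
- cradle_seat (a point): Where a saggar's middle point (67 mm above its underside) lies when home in the cradle: underside flat on the floor, a side flat on the front rest, half-way between the cheeks. z square to the floor (leans 30 degrees from vertical towards the robot), x up the slope away from the front rest, y across the cradle.
- rib_c (a point): Bystander: flat wooden rib 45 x 90 x 8 mm on the board; the point is in its middle, low down.
- glaze_cup_c (a point): Bystander: blue cup, 44 mm across and 42 mm tall, on the board behind the saggars; the point is in its middle, low down.
- dish_c (a point): Bystander: white dish, 48 mm across and 30 mm tall, on the board behind the saggars; the point is in its middle, low down.
- oxide_jar_c (a point): Bystander: amber jar, 48 mm across and 60 mm tall, behind the cradle; the point is in its middle, low down.
- brush_c (a point): Bystander: brush 170 mm long lying on the bench; the point is in its middle, low down.
- bowl_c (a point): Bystander: terracotta bowl, 100 mm across and 45 mm tall; the point is in its middle, low down.
- mug_c (a point): Bystander: blue mug, 76 mm across and 85 mm tall; the point is in its middle, low down.
- slip_bottle_c (a point): Bystander: white bottle, 64 mm across and 150 mm tall, at the right; the point is in its middle, low down.
There are look-alikes about, which are no part of the job. Leave any orange look-alike of the cradle alone.

How it is judged:
By the outcome, as a careful person would: the job done as asked, in the order asked, and still so for the second after the job is handed in, with the robot touching nothing.
It also fails if it takes over 72 s, if anything falls off the work surface, if the arm or the gripper's body presses on something with over 40 N, if the wrist force passes 120 N, or if a joint passes its speed limit or range.

### The arm

A 6-joint arm with a two-finger parallel gripper is mounted at the origin on the work surface. World frame = base frame: x ahead of the robot, y to its left, z up, the work surface at z = 0. Lengths are in mm, angles in rad, forces in N, time in s.
With the tool pointing down it reaches from about 275 to 750 mm from the base axis. Payload 10.2 kg.
Tool frame: the origin (TCP) lies midway between the tips of the shut fingers; the grasp point (between the pads) lies 19 mm behind it; z points along the fingers, y is the line along which they close (so a half turn about z gives the same grasp; the last joint's range is limited). The gripper opens to 85 mm and grips with 20 to 120 N. Pads are 22 mm wide; open, the fingers measure 114 mm over their backs; the gripper's body (76 mm by 85 mm) begins 54 mm behind the grasp point. The pads swing forward as they close: fully open they stand 13 mm farther back than shut.
Start: joints at [-1.535, 0.313, 1.498, -0, 1.331, -0.223], TCP at [134.345, -507.526, 231.294] pointing down, gripper open.
Joint ranges: [-2.94, 2.94], [-0.97, 2.17], [0.19, 2.56], [-1.23, 4.37], [0.02, 3.11], [-2.88, 2.88]. Speed limits (rad/s): [2.39, 2.39, 3.01, 3.14, 3.14, 3.14].

### API

Orientations are given as [roll, pitch, yaw] about the fixed x, y, z axes, in that order (R = Rz(yaw) Ry(pitch) Rx(roll)).
In Python, from station import * gives the robot as it stands.
- The arm moves only by the shell command python3 -m creep 'ROWS' [OPENING] [FORCE]. ROWS is JSON, a list that holds one entry, the list of rows, each a list of 6 numbers: the shift along the tool's x, y, z scaled (see below), then the turn, a rotation vector about the tool's x, y, z scaled (see below). In form: [[[x, y, z, rx, ry, rz], ...]]. A call has 1 to 10 rows; each row shifts and turns the commanded pose from where the row before left it, along the tool's axes as they then stand; what a row does not reach is not made up. The controller multiplies each number of a shift by 0.05 m and each number of a turn by pi rad. A row lasts 1/12 s, in which the tool goes at most 41.7 mm and 7.16 degrees, less where a joint would pass 70% of its speed; a pose out of reach is approached as far as the arm can. A call with a number of a shift or a turn outside -1 to 1 is refused whole. A call with a gripper value outside its range is refused whole. OPENING is the gripper command: -1 is fully open, 1 is shut, values between are in proportion, set as the call begins (- or left out, the last holds). The fingers move at their own pace and stop on an object; FORCE is the grip in N (left out, the last holds). Time passes only in rows, so rows that do not move let the fingers close. It gives the time, the measured TCP pose, the force, the opening and the grip force at its end, in the units of the state.
- get_obs(): the state, without advancing time (a new reading comes with each control period).
- snapshot(name): name is "scene" or "top" or "wrist"; returns (picture, depth): 384x512x3 uint8, red, green, blue; 384x512 float32, mm along the optical axis (not along the pixel's ray), 0 where there is no reading.
- camera_info(name): a dict with "fx", "fy", "cx", "cy" (pixels), "rvec" (rotation vector, rad) and "tvec" (3), from world to camera coordinates, as OpenCV has them. Camera axes: x right, y down, z forward; pixel columns grow to the right and rows downward; lengths in mm; the calibration is good to about 2 mm. A picture is of the moment at which its call begins: read the wrist's pose just before it. camera_info takes no time and is no camera call; for the wrist camera it gives the pose at the moment of the call.
- job_done(): hands the job in; it is judged then, once.
The state is a dict: "t": time; "joints": joint angles; "qvel": joint speeds; "tau": joint torques, N m; "tcp_pos": TCP position; "eef_rot": TCP orientation; "ft_force": force on the tool from outside, world axes, zero at the start; "torque": the same for the moment, N m; "gripper_width": finger opening in mm; "grip_force": force on a finger pad.
Only numpy, scipy, OpenCV 4.12 (cv2) and the standard library are available. Lean on these libraries where they do the work, as an engineer would, in place of code of your own. Each camera call takes 0.05 s, during which the arm holds its last target. There are 200 camera calls.

## Working session

There is one attempt and no reset: what is moved stays moved. The work goes in short steps, Python scripts to look and compute and a shell command to move; the robot and the scene stay as the last step left them, time stands still between calls to the robot, and variables do not carry over. Pictures are saved under pics/ and viewed, at most 10 in all, crops included, and the job is handed in when it is done.

```bash
ls; mkdir -p pics; python3 - <<'E'
from station import *
import cv2, numpy as np
for n in ("scene","top"):
    p,d=snapshot(n); cv2.imwrite(f"pics/{n}0.png",p[:,:,::-1]); np.save(f"{n}0.npy",d); np.save(f"{n}0rgb.npy",p)
    print(n,camera_info(n))
print(get_obs())
E
```

```text
pics
scene {'fx': 354.3360923007861, 'fy': 354.3360923007861, 'cx': 256.8833659303844, 'cy': 190.54193061873616, 'rvec': array([ 1.12870765,  2.16300281, -1.12955124]), 'tvec': array([ 273.06983663, -115.9769876 , 1525.11718622])}
top {'fx': 348.71893793300046, 'fy': 348.71893793300046, 'cx': 251.33015026221238, 'cy': 191.5579729901047, 'rvec': array([ 2.15214818, -2.20897468,  0.09402756]), 'tvec': array([ -10.29088947,  474.74748004, 1450.18532509])}
{'t': 0.1, 'joints': array([-1.53540471e+00,  3.13373569e-01,  1.49836028e+00, -1.83918024e-05,
        1.33099397e+00, -2.23400323e-01]), 'qvel': array([ 1.96242853e-03, -1.64919670e-03, -1.73033279e-03,  8.35716672e-05,
        8.05028545e-04, -5.46264129e-04]), 'tau': array([ 2.69346696e-03, -4.12898505e+01, -2.60140926e+01, -1.29599939e-04,
        3.01699401e-03,  3.92811501e-06]), 'tcp_pos': array([ 134.329497  , -507.28645013,  230.8030932 ]), 'eef_rot': array([-3.14048174e+00, -2.34074968e-04,  2.58796185e-01]), 'ft_force': array([-1.2821513 , -0.08317026,  0.32498996]), 'torque': array([-0.04577125,  0.05764321,  0.02604302]), 'grip_force': 0.0, 'gripper_width': 85.3472238141189}
```

```bash
python3 -c "
import cv2,numpy as np
a=cv2.imread('pics/scene0.png');b=cv2.imread('pics/top0.png')
cv2.imwrite('pics/both0.png',cv2.resize(np.vstack([a,b]),(800,1200))[:600]);cv2.imwrite('pics/top_big.png',cv2.resize(b,(800,600)))"
```

```text
(no output)
```

View pics/both0.png

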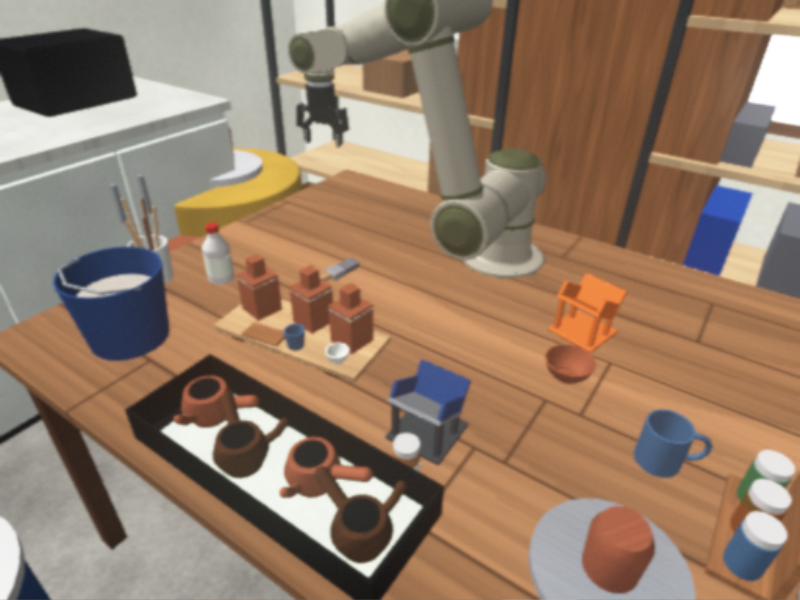

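View pics/top_big.png

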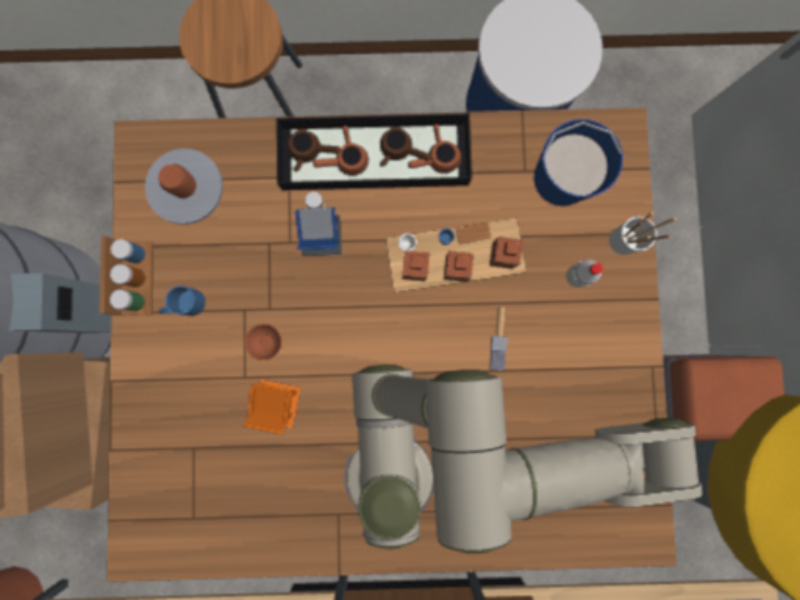

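The scene view shows three saggars on the pale board, the blue cradle beyond the board and the orange look-alike near the robot. In the top view (800 px wide) the saggars are at about (416,265), (459,265) and (506,252), and the cradle is at (318,228).

```bash
cat > h.py <<'E'
from station import *
import cv2, numpy as np
from scipy.spatial.transform import Rotation as R
def cloud(d,ci):
    v,u=np.mgrid[:d.shape[0],:d.shape[1]]
    c=np.stack([(u-ci['cx'])/ci['fx']*d,(v-ci['cy'])/ci['fy']*d,d],-1)
    M=cv2.Rodrigues(ci['rvec'])[0]
    return (c-ci['tvec'])@M      # M.T applied
def blobs(m,P,amin,label):
    n,l,s,_=cv2.connectedComponentsWithStats(m.astype(np.uint8))
    for i in range(1,n):
        if s[i,4]<amin: continue
        q=P[l==i]; r=cv2.minAreaRect(q[:,:2].astype(np.float32))
        print(label,s[i,4],'med',np.median(q,0).round(1),'rect',np.round(r[0],1),np.round(r[1],1),round(r[2],1),'z',q[:,2].min().round(),q[:,2].max().round())
E
python3 - <<'E'
from h import *
d=np.load('top0.npy');p=np.load('top0rgb.npy');P=cloud(d,camera_info('top'))
box=np.zeros(d.shape,bool);box[130:200,180:345]=1
z=P[...,2]
hsv=cv2.cvtColor(p,cv2.COLOR_RGB2HSV)
blobs(box&(z>145)&(z<175),P,5,'stem')
blobs(box&(z>105)&(z<175),P,20,'lid')
blobs(box&(z>15)&(z<32)&(d>0),P,200,'board')
blobs(box&(z>35)&(z<100)&(d>0),P,15,'misc')
# cradle
blue=(hsv[...,0]>105)&(hsv[...,0]<130)&(hsv[...,1]>130)&box
blobs(blue,P,10,'blue')
gr=np.zeros_like(box);gr[125:165,185:222]=1
blobs(gr&(hsv[...,1]<60)&(z>20)&(z<120),P,20,'grey')
for v in range(128,166,3): print(v,[(int(z[v,u])) for u in range(186,222,2)])
E
```

```text
stem 69 med [ 584.6 -318.3  157.5] rect [ 585.5 -319.3] [29.7 30.4] 78.3 z 145.0 166.0
stem 63 med [556.  -81.2 157.8] rect [556.6 -82.8] [27.3 31. ] 88.1 z 148.0 165.0
stem 64 med [ 551.  -192.8  158.2] rect [ 551.5 -193. ] [29.9 27.6] 87.3 z 145.0 165.0
lid 30 med [681.7 124.8 114.8] rect [682.1 125.1] [ 8.6 48.7] 89.7 z 106.0 126.0
lid 29 med [680.7 216.4 114.3] rect [680.6 217.1] [ 8.1 47.8] 89.7 z 106.0 127.0
lid 275 med [ 580.7 -314.3  119.6] rect [ 584.8 -319.8] [64.7 64.8] 80.0 z 106.0 166.0
lid 58 med [606.7 174.4 109.7] rect [608.2 171.1] [11.2 96.5] 2.9 z 105.0 116.0
lid 266 med [552.3 -81.2 119.5] rect [556.5 -82.5] [63.9 64.8] 82.4 z 106.0 165.0
lid 261 med [ 548.4 -191.9  120.2] rect [ 551.7 -193.7] [64.1 63.7] 85.4 z 105.0 165.0
board 1708 med [ 599.1 -186.5   24.4] rect [ 591.9 -195.8] [150.9 360.5] 7.3 z 15.0 32.0
misc 527 med [665.2 175.1  80.6] rect [676.9 172.3] [121.7 101.7] 3.8 z 37.0 100.0
misc 59 med [ 643.3 -170.1   62.3] rect [ 636.3 -167.7] [38.4 39. ] 88.7 z 39.0 72.0
misc 70 med [630.  -66.9  47.6] rect [624.8 -64.9] [41.2 41.5] 43.5 z 35.0 60.0
misc 79 m
[... 671 characters left out ...]
91, 92, 93, 90, 121, 108, 7, 0, 0]
140 [-4, 0, 118, 90, 87, 88, 89, 84, 83, 89, 86, 80, 87, 113, 112, 9, 1, 0]
143 [-5, 1, 111, 92, 80, 81, 83, 80, 75, 80, 78, 79, 73, 79, 112, 6, 1, -1]
146 [-2, 1, 106, 94, 77, 70, 74, 68, 73, 73, 76, 67, 72, 67, 99, 2, 0, 3]
149 [-1, 0, 91, 96, 67, 64, 71, 73, 65, 67, 68, 63, 60, 65, 92, 8, 3, 0]
152 [1, -4, -3, 93, 61, 62, 65, 66, 64, 59, 60, 55, 60, 59, 91, 29, 6, 3]
155 [0, 2, 0, 91, 81, 80, 89, 87, 89, 88, 88, 90, 94, 93, 1484, 16, 6, -2]
158 [6, 2, 105, 109, 107, 109, 114, 112, 113, 108, 112, 101, 106, 103, 105, 11, 9, -2]
161 [-1, 4, 0, -2, 9, 14, 3, 4, 9, 9, 10, 10, 0, -1, 13, 4, 5, -5]
164 [3, 4, 1, -3, 2, 1, 5, -1, 2, -4, -3, 0, 4, 3, 2, -2, 0, 2]
```

```bash
cat >> h.py <<'E'
def go(pos,rpy=None):
    "print tool-frame shift (scaled units, fixed orientation) then turn (scaled)"
    o=get_obs(); T=R.from_euler('xyz',o['eef_rot'])
    s=T.inv().apply(np.array(pos)-o['tcp_pos'])/50
    print('tcp',o['tcp_pos'].round(1),'rpy deg',np.degrees(o['eef_rot']).round(2),'ft',o['ft_force'].round(2),'t',round(o['t'],2))
    print('shift total',s.round(3))
    if rpy is not None: print('turn total',((T.inv()*R.from_euler('xyz',np.radians(rpy))).as_rotvec()/np.pi).round(4))
E
python3 - <<'E'
from h import *
for n,rows in (('top',(137,151,194,210)),):
    d=np.load('top0.npy');P=cloud(d,camera_info('top'))
    q=P[rows[0]:rows[1],rows[2]:rows[3]].reshape(-1,3)
    A=np.c_[q[:,:2],np.ones(len(q))];c,*_=np.linalg.lstsq(A,q[:,2],rcond=None)
    print('floor plane',c,'slope deg',np.degrees(np.arctan(np.hypot(*c[:2]))),'yaw',np.degrees(np.arctan2(c[1],c[0])))
    z=P[...,2]
    reg=np.zeros(d.shape,bool);reg[120:166,180:225]=1
    # cheeks: pixels standing over floor plane
    h=z-(P[...,:2]@c[:2]+c[2])
    m=reg&(h>12)&(h<45)&(z>60)&(z<140)&(P[...,0]>630)
    blobs(m,P,8,'cheek')
    m=reg&(z>85)&(P[...,0]<635)&(z<130)
    blobs(m,P,8,'rest')
    blobs(reg&(z>30)&(z<130),P,50,'all')
go([585,-319.5,260],[180,0,-11])
E
```

```text
floor plane [ 5.51478270e-01  7.79893964e-03 -2.92714575e+02] slope deg 28.87820351274513 yaw 0.810216040587858
cheek 50 med [667.5 124.3 109.4] rect [668.8 124.8] [ 9.5 75.2] 89.5 z 79.0 126.0
cheek 52 med [664.8 215.7 108.1] rect [667.2 217. ] [74.5 11.6] 4.3 z 72.0 127.0
rest 112 med [611.4 175.5 105.1] rect [611.4 170.2] [99.7 32. ] 80.6 z 86.0 116.0
all 776 med [670.1 174.7  83.9] rect [683.2 171.1] [161.9 101.1] 0.6 z 30.0 127.0
tcp [ 134.3 -507.3  230.8] rpy deg [-1.7994e+02 -1.0000e-02  1.4830e+01] ft [-1.28 -0.08  0.32] t 0.1
shift total [ 9.675 -1.325 -0.58 ]
turn total [-0.0004  0.      0.1435]
```

```bash
python3 -m creep '[[[0.2,-0.03,-0.1,0,0,0],[0.5,-0.07,-0.1,0,0,0],[0.6,-0.08,-0.1,0,0,0],[0.7,-0.1,-0.1,0,0,0],[0.7,-0.1,-0.1,0,0,0],[0.7,-0.1,-0.1,0,0,0],[0.7,-0.1,0,0,0,0],[0.7,-0.1,0,0,0,0],[0.7,-0.1,0,0,0,0],[0.7,-0.1,0,0,0,0]]]' -1 80; python3 -m creep '[[[0.7,-0.1,0,0,0,0],[0.7,-0.1,0,0,0,0],[0.7,-0.1,0,0,0.0,0],[0.6,-0.08,0,0,0,0.02],[0.45,-0.06,0,0,0,0.035],[0.25,-0.05,0,0,0,0.035],[0.1,-0.03,0,0,0,0.035],[0,0,0,0,0,0.0185],[0,0,0,0,0,0]]]'
python3 - <<'E'
from h import *
go([585,-319.5,260],[180,0,-11])
ci=camera_info('wrist');p,d=snapshot('wrist');cv2.imwrite('pics/w1.png',p[:,:,::-1]);P=cloud(d,ci);z=P[...,2]
blobs((z>145)&(z<172),P,100,'stem');blobs((z>108)&(z<172),P,500,'lid')
E
```

```text
t: 0.93
tcp_pos: [424.7, -384.0, 261.7]
eef_rot: [3.142, -0.0, 0.259]
ft_force: [0.7, -0.7, 0.3]
gripper_width: 85.5
grip_force: 0.0
t: 1.68
tcp_pos: [587.8, -319.4, 261.1]
eef_rot: [-3.141, 0.0, -0.193]
ft_force: [0.5, 0.3, -0.4]
gripper_width: 85.1
grip_force: 0.0
tcp [ 587.8 -319.4  261.1] rpy deg [-1.7998e+02  3.0000e-02 -1.1060e+01] ft [ 0.53  0.34 -0.44] t 1.68
shift total [-0.054  0.013  0.023]
turn total [-0.0001  0.0001 -0.0003]
stem 1395 med [ 584.4 -319.3  158. ] rect [ 582.5 -319. ] [29.7 29.6] 79.6 z 145.0 160.0
stem 682 med [ 526.8 -522.1  149.8] rect [ 525.8 -522.4] [19.9 28.9] 86.6 z 145.0 152.0
stem 1209 med [ 554.4 -194.2  157.8] rect [ 549.4 -193.4] [30.4 30. ] 81.7 z 145.0 160.0
stem 786 med [552.5 -94.9 156.5] rect [552.5 -89.8] [16.5 30.6] 82.3 z 145.0 160.0
lid 4641 med [ 591.2 -320.7  118.6] rect [ 582.1 -318.9] [64.2 64.2] 79.9 z 108.0 160.0
lid 2204 med [ 531.6 -518.7  127.2] rect [ 527.7 -523.3] [34.9 42.8] 55.2 z 108.0 152.0
lid 4133 med [ 561.5 -202.3  118.9] rect [ 549.5 -193. ] [65.  64.9] 82.8 z 108.0 160.0
lid 4007 med [558.7 -96.4 118.8] rect [552.2 -87.1] [55.5 65.6] 83.1 z 108.0 160.0
```

View pics/w1.png

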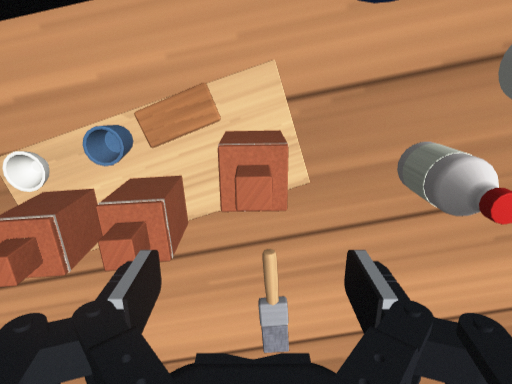

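The wrist view shows the right-hand saggar between the fingers, its stem at about (254,185), with the other two at the left. The positions agree with the top view to 3 mm, so I'm going down on this one.

```bash
python3 -m creep '[[[-0.11,0,0.1,0,0,-0.005],[0,0,0.35,0,0,0],[0,0,0.5,0,0,0],[0,0,0.5,0,0,0],[0,0,0.5,0,0,0],[0,0,0.4,0,0,0],[0,0,0.25,0,0,0],[0,0,0.1,0,0,0],[0,0,0.04,0,0,0],[0,0,0,0,0,0]]]' -1 60; python3 -m creep '[[[0,0,0,0,0,0],[0,0,0,0,0,0],[0,0,0,0,0,0],[0,0,0,0,0,0],[0,0,0,0,0,0],[0,0,0,0,0,0]]]' 1 60; python3 -c "
from h import *
print(get_obs())"
```

```text
t: 2.57
tcp_pos: [581.9, -319.5, 124.9]
eef_rot: [3.141, -0.001, -0.176]
ft_force: [0.0, -1.2, 0.6]
gripper_width: 85.6
grip_force: 0.0
t: 3.07
tcp_pos: [582.0, -319.3, 124.8]
eef_rot: [3.142, -0.001, -0.176]
ft_force: [-0.2, 1.8, 2.5]
gripper_width: 29.2
grip_force: 61.6
{'t': 3.0667, 'joints': array([-6.78017310e-01,  7.07315709e-01,  1.16367665e+00,  3.43292919e-04,
        1.26992427e+00,  1.06878088e+00]), 'qvel': array([-0.0005931 , -0.0004138 , -0.00012233, -0.00038621, -0.00080128,
       -0.00249281]), 'tau': array([-1.08050499e+00, -5.56208146e+01, -2.47048098e+01, -2.32940214e-01,
       -2.35032281e-01, -1.86334178e-02]), 'tcp_pos': array([ 582.00480761, -319.30297533,  124.81226175]), 'eef_rot': array([ 3.14155484e+00, -7.50404080e-04, -1.76103471e-01]), 'ft_force': array([-0.19463243,  1.80809528,  2.53672576]), 'torque': array([ 0.25681883,  0.06634092, -0.00642777]), 'grip_force': 61.60276651382446, 'gripper_width': 29.181569024640122}
```

Gripped at 29 mm. I'll lift it, read the weight and lower it again.

```bash
python3 -m creep '[[[0,0,-0.02,0,0,0],[0,0,-0.04,0,0,0],[0,0,-0.08,0,0,0],[0,0,-0.08,0,0,0],[0,0,-0.05,0,0,0],[0,0,-0.02,0,0,0],[0,0,0,0,0,0],[0,0,0,0,0,0],[0,0,0,0,0,0],[0,0,0,0,0,0]]]'; python3 -m creep '[[[0,0,0,0,0,0],[0,0,0,0,0,0]]]'
```

```text
t: 3.9
tcp_pos: [581.7, -319.4, 138.6]
eef_rot: [-3.141, 0.0, -0.176]
ft_force: [0.4, 0.8, -7.2]
gripper_width: 29.0
grip_force: 60.3
t: 4.07
tcp_pos: [581.7, -319.4, 138.7]
eef_rot: [-3.142, 0.0, -0.176]
ft_force: [0.1, 0.3, -6.1]
gripper_width: 29.1
grip_force: 60.3
```

```bash
for i in 1 2; do python3 -m creep '[[[0,0,0,0,0,0],[0,0,0,0,0,0]]]' | grep ft; done; python3 -c "
from h import *
print(get_obs()['tau'])"
```

```text
ft_force: [-0.5, 1.3, -6.9]
ft_force: [-0.2, 0.6, -6.6]
[-8.07733832e-04 -6.18576479e+01 -2.82525229e+01  2.07072211e-03
  1.59574793e-03  3.62367160e-06]
```

A steady 6.7 N is about 0.68 kg. That can't be an empty one (3.3 N at most), so this is the loaded saggar and I'll keep hold of it. Next I lift clear, carry it across and stop short of the cradle to look.

```bash
python3 -m creep '[[[0,0,-0.1,0,0,0],[0,0,-0.25,0,0,0],[0,0,-0.4,0,0,0],[0,0,-0.5,0,0,0],[0,0,-0.5,0,0,0],[0,0,-0.5,0,0,0],[0,0,-0.45,0,0,0],[-0.02,-0.1,-0.35,0,0,0],[-0.05,-0.2,-0.2,0,0,0],[-0.08,-0.35,-0.1,0,0,0]]]' - 100; python3 -m creep '[[[-0.11,-0.45,-0.05,0,0,0],[-0.13,-0.55,0,0,0,0],[-0.15,-0.6,0,0,0,0],[-0.15,-0.6,0,0,0,0],[-0.15,-0.6,0,0,0,0],[-0.15,-0.6,0,0,0,0],[-0.15,-0.6,0,0,0,0],[-0.15,-0.6,0,0,0,0],[-0.15,-0.6,0,0,0,0],[-0.15,-0.6,0,0,0,0]]]'; python3 -m creep '[[[-0.15,-0.6,0,0,0,0],[-0.15,-0.6,0,0,0,0],[-0.14,-0.6,0,0,0,0],[-0.13,-0.55,0,0,0,-0.01],[-0.13,-0.45,0,0,0,-0.02],[-0.1,-0.3,0,0,0,-0.02],[-0.03,-0.17,0,0,0,-0.02],[0,-0.05,0,0,0,0],[0,0,0,0,0,0],[0,0,0,0,0,0]]]'
python3 - <<'E'
from h import *
go([560,172,310],[180,0,2.5])
ci=camera_info('wrist');p,d=snapshot('wrist');cv2.imwrite('pics/w2.png',p[:,:,::-1]);np.savez('w2.npz',p=p,d=d,P=cloud(d,ci))
E
```

```text
t: 5.23
tcp_pos: [579.9, -286.7, 307.7]
eef_rot: [3.14, -0.002, -0.178]
ft_force: [0.5, -0.2, -6.5]
gripper_width: 28.6
grip_force: 100.1
t: 6.07
tcp_pos: [559.2, 14.1, 308.7]
eef_rot: [-3.141, 0.0, -0.176]
ft_force: [0.5, -0.3, -7.3]
gripper_width: 28.7
grip_force: 100.1
t: 6.9
tcp_pos: [544.1, 181.9, 308.7]
eef_rot: [3.141, 0.0, 0.042]
ft_force: [0.0, -0.1, -6.7]
gripper_width: 28.7
grip_force: 100.0
tcp [544.1 181.9 308.7] rpy deg [1.7998e+02 1.0000e-02 2.3900e+00] ft [ 0.02 -0.12 -6.66] t 6.9
shift total [ 0.31   0.212 -0.026]
turn total [ 0.0001  0.0001 -0.0006]
```

View pics/w2.png

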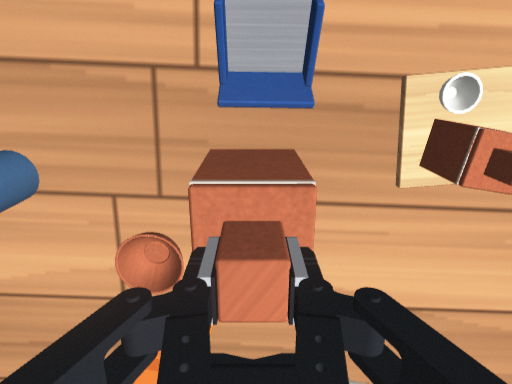

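The held saggar is square in the gripper. The cradle is at the top centre, with its floor in rows 0–70, the front rest in rows 72–106, and the cheeks at columns 222 and 315.

```bash
python3 - <<'E'
from h import *
f=np.load('w2.npz');P=f['P'];d=f['d'];p=f['p']
for v in range(60,114,3): print(v,np.median(P[v,235:300],axis=0).round(1),p[v,268])
def plane(q):
    for _ in range(3):
        c=q.mean(0);n=np.linalg.svd(q-c,full_matrices=0)[2][2];n*=np.sign(n[2]);e=(q-c)@n;q=q[abs(e)<2.5*e.std()+.1]
    return n,n@c,e.std()
nf,df,s=plane(P[3:66,238:298].reshape(-1,3));print('floor n',nf,s,'tilt',np.degrees(np.arccos(nf[2])),'yaw',np.degrees(np.arctan2(-nf[1],-nf[0])))
nr,dr,s=plane(P[78:94,232:302].reshape(-1,3));print('rest n',nr,s,'tilt',np.degrees(np.arcsin(nr[2])),'yaw',np.degrees(np.arctan2(nr[1],nr[0])))
print('angle between',np.degrees(np.arccos(nf@nr)))
for y in (140,175,210): print('corner at y',y,np.linalg.solve([nf,nr,[0,1,0]],[df,dr,y]).round(1))
hsv=cv2.cvtColor(p,cv2.COLOR_RGB2HSV);b=(hsv[...,0]>105)&(hsv[...,1]>120)
h=P@nf-df
for v in (5,20,35,50,62):
    c=np.where((abs(h[v,200:340])<4)&~b[v,200:340])[0]+200
    print(v,c.min(),c.max(),P[v,c.min()].round(1),P[v,c.max()].round(1))
E
```

```text
60 [647.7 171.2  66.9] [154 156 162]
63 [644.8 169.8  65.6] [154 155 162]
66 [641.7 169.6  63.8] [156 158 164]
69 [638.6 169.3  62. ] [157 157 164]
72 [635.4 169.1  60.5] [ 66  94 147]
75 [632.1 170.3  66.1] [ 48  80 143]
78 [628.9 169.2  71.9] [ 50  83 147]
81 [625.7 169.3  77.4] [ 47  81 145]
84 [622.6 169.3  82.5] [ 48  81 145]
87 [619.6 169.4  88.3] [ 48  80 144]
90 [616.6 169.4  93.2] [ 47  80 144]
93 [613.7 169.5  98.3] [ 48  81 145]
96 [610.9 169.5 103. ] [ 50  81 145]
99 [608.1 169.5 107.7] [ 49  82 145]
102 [605.3 169.5 111.2] [ 58 100 176]
105 [602.3 169.4 110.3] [ 44  74 135]
108 [5.91e+02 1.64e+02 3.00e-01] [183 130  91]
111 [5.869e+02 1.638e+02 2.000e-01] [190 133  93]
floor n [-0.49959021 -0.0146916   0.86613728] 0.7296333614512656 tilt 29.987177857652206 yaw 1.6844287083598573
rest n [0.86861527 0.02424578 0.49489357] 0.3947069218479424 tilt 29.66273257544548 yaw 1.5988901070441524
angle between 90.32441755049031
corner at y 140 [636.3 140.   60.1]
corner at y 175 [635.3 175.   60.1]
corner at y 210 [634.3 210.   60.1]
5 225 310 [694.3 215.1  95.7] [698.2 131.8  94. ]
20 226 309 [682.4 214.5  87.8] [685.7 130.9  89.8]
35 226 307 [669.  214.5  84.7] [672.8 130.4  82.4]
50 227 305 [655.6 214.1  73. ] [658.9 130.3  76.3]
62 228 303 [643.9 213.4  65.8] [647.5 129.8  65.9]
```

```bash
python3 - <<'E'
from h import *
f=np.load('w2.npz');P=f['P']
o=get_obs();T=R.from_euler('xyz',o['eef_rot'])
L=T.inv().apply((P-o['tcp_pos']).reshape(-1,3)).reshape(P.shape)  # tool frame
for n,v,u in (('stemtop',290,(230,275)),('stemtop',312,(230,275)),('stem front edge',226,(230,275)),('lid',205,(215,290)),('lid front',187,(215,290)),('side',160,(215,290))):
    print(n,np.median(L[v,u[0]:u[1]],axis=0).round(1))
for v in (187,190,200): print([L[v,u].round(1) for u in (194,310)])
go([574.6,169.6,245.3],[180,-30,1.65])
E
python3 -m creep '[[[0,0,0,0,0.01,0.002],[0,0,0,0,0.02,0.002],[0,0,0,0,0.025,0],[0,0,0,0,0.025,0],[0,0,0,0,0.025,0],[0,0,0,0,0.025,0],[0,0,0,0,0.02,0],[0,0,0,0,0.0117,0],[0,0,0,0,0.005,0],[0,0,0,0,0,0]]]'
python3 - <<'E'
from h import *
go([574.6,169.6,245.3],[180,-30,1.65])
E
```

```text
stemtop [  1.6  -0.3 -33.2]
stemtop [ -9.   -0.3 -33.1]
stem front edge [14.9 -0.3 -1.4]
lid [22.4 -0.4  6.8]
lid front [31.5 -0.4  8. ]
side [31.8 -0.5 63.8]
[array([ 31.4, -28.9,   8.1]), array([31.8, 28. ,  7.1])]
[array([ 30.5, -28.6,   6.1]), array([30.1, 28.2,  7.6])]
[array([ 26. , -28.5,   4.2]), array([25. , 28.4,  7.1])]
tcp [544.2 181.7 308.7] rpy deg [1.7998e+02 1.0000e-02 2.3800e+00] ft [-0.06 -0.93 -7.37] t 6.95
shift total [0.598 0.266 1.269]
turn total [-0.001   0.1667  0.004 ]
t: 7.78
tcp_pos: [543.6, 181.7, 308.4]
eef_rot: [-3.141, -0.522, 0.029]
ft_force: [-0.8, -0.2, -7.1]
gripper_width: 28.7
grip_force: 100.2
tcp [543.6 181.7 308.4] rpy deg [-179.96  -29.91    1.68] ft [-0.82 -0.2  -7.08] t 7.78
shift total [-0.097  0.261  1.399]
turn total [-0.0003  0.0005  0.0001]
```

```bash
python3 -m creep '[[[-0.02,0.05,0.1,0,0.0005,0],[-0.02,0.06,0.25,0,0,0],[-0.02,0.06,0.3,0,0,0],[-0.02,0.05,0.3,0,0,0],[-0.02,0.04,0.25,0,0,0],[0,0,0.15,0,0,0],[0,0,0.05,0,0,0],[0,0,0,0,0,0],[0,0,0,0,0,0]]]'
python3 - <<'E'
from h import *
go([612.7,170.7,163.4],[180,-30,1.65])
p,d=snapshot('scene');cv2.imwrite('pics/s3.png',cv2.resize(p[170:330,180:360,::-1],None,fx=4,fy=3.75))
ci=camera_info('wrist');p,d=snapshot('wrist');cv2.imwrite('pics/w3.png',p[:,:,::-1])
E
```

```text
t: 8.53
tcp_pos: [575.6, 170.3, 246.3]
eef_rot: [-3.141, -0.526, 0.031]
ft_force: [-0.0, -0.5, -6.3]
gripper_width: 28.7
grip_force: 100.2
tcp [575.6 170.3 246.3] rpy deg [-179.96  -30.13    1.75] ft [-0.03 -0.55 -6.33] t 8.53
shift total [-0.19   0.017  1.806]
turn total [-0.0005 -0.0007  0.0005]
```

View pics/s3.png

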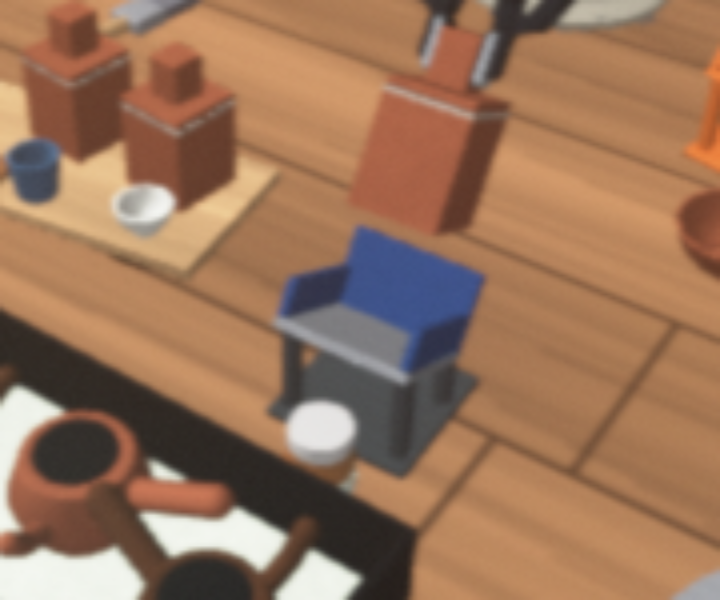

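View pics/w3.png

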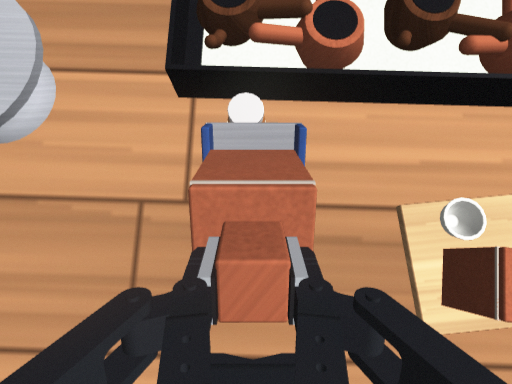

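The saggar leans parallel to the rest, hasn't shifted in the grip (same pixels as before), and is centred between the cheeks (208 and 300). I'm lowering it along its own axis, about 9 mm clear of the rest.

```bash
python3 -m creep '[[[0,0,0.1,0,0,0],[0,0,0.2,0,0,0],[0,0,0.25,0,0,0],[0,0.017,0.25,0,0,0],[0,0,0.25,0,0,0],[0,0,0.22,0,0,0],[0,0,0.18,0,0,0],[0,0,0.1,0,0,0],[0,0,0.05,0,0,0],[0,0,0,0,0,0]]]'
python3 -m creep '[[[0,0,0.02,0,0,0],[0,0,0.02,0,0,0],[0,0,0.02,0,0,0],[0,0,0,0,0,0],[0,0,0,0,0,0]]]'
python3 - <<'E'
from h import *
go([612.7,170.7,163.4],[180,-30,1.65])
E
```

```text
t: 9.47
tcp_pos: [615.6, 170.7, 176.0]
eef_rot: [-3.141, -0.525, 0.031]
ft_force: [0.4, -0.5, -7.6]
gripper_width: 28.8
grip_force: 100.2
t: 9.88
tcp_pos: [617.0, 170.8, 174.1]
eef_rot: [-3.141, -0.526, 0.031]
ft_force: [1.0, 0.7, -7.2]
gripper_width: 28.7
grip_force: 100.2
tcp [617.  170.8 174.1] rpy deg [-179.97  -30.11    1.76] ft [ 1.01  0.75 -7.18] t 9.88
shift total [-0.182 -0.001  0.142]
turn total [-0.0005 -0.0006  0.0005]
```

```bash
python3 -m creep '[[[-0.02,0,0.02,0,-0.0006,0],[-0.03,0,0.02,0,0,0],[-0.03,0,0.02,0,0,0],[-0.03,0,0.02,0,0,0],[-0.01,0,0.02,0,0,0],[0,0,0,0,0,0],[0,0,0,0,0,0]]]'
for i in 1 2 3; do python3 -m creep '[[[0,0,0.01,0,0,0],[0,0,0.01,0,0,0],[0,0,0,0,0,0]]]' | grep -E 'tcp|ft'; done
python3 - <<'E'
from h import *
go([612.7,170.7,163.4],[180,-30,1.65])
print(R.from_euler('xyz',get_obs()['eef_rot']).inv().apply(get_obs()['ft_force']))
E
```

```text
t: 10.47
tcp_pos: [614.3, 170.7, 166.5]
eef_rot: [-3.141, -0.523, 0.031]
ft_force: [-0.8, 0.7, -7.5]
gripper_width: 28.7
grip_force: 100.2
tcp_pos: [614.9, 170.7, 165.7]
ft_force: [-0.7, 0.2, -6.9]
tcp_pos: [615.4, 170.7, 164.9]
ft_force: [-0.2, -0.7, -7.2]
tcp_pos: [615.5, 170.9, 164.8]
ft_force: [-9.1, -1.2, 2.8]
tcp [615.5 170.9 164.8] rpy deg [-179.97  -30.      1.78] ft [-9.1  -1.25  2.83] t 11.22
shift total [-0.064  0.003 -0.004]
turn total [-0.0005  0.      0.0006]
[-6.4951164   0.96005594 -7.01463756]
```

The floor was touched where predicted. Now I slide it down to the front rest.

```bash
for i in 1 2 3 4; do python3 -m creep '[[[-0.01,0,0,0,0,0],[-0.01,0,0,0,0,0]]]' | grep -E 'tcp|ft'; done
python3 - <<'E'
from h import *
go([612.7,170.7,163.4],[180,-30,1.65])
print(R.from_euler('xyz',get_obs()['eef_rot']).inv().apply(get_obs()['ft_force']))
E
```

```text
tcp_pos: [615.2, 170.8, 164.6]
ft_force: [-3.7, -0.3, -0.9]
tcp_pos: [614.9, 170.8, 164.4]
ft_force: [-3.0, 0.0, 2.4]
tcp_pos: [614.5, 170.8, 164.3]
ft_force: [-0.2, 0.9, 6.5]
tcp_pos: [613.8, 170.7, 163.9]
ft_force: [0.4, 0.0, -0.5]
tcp [613.8 170.7 163.9] rpy deg [-179.95  -30.29    1.77] ft [ 0.41  0.05 -0.54] t 11.88
shift total [-0.024  0.    -0.002]
turn total [-0.0006 -0.0016  0.0006]
[ 0.07998089 -0.03632691  0.67395362]
```

```bash
for i in 1 2 3 4; do python3 -m creep '[[[-0.01,0,0.002,0,0,0],[0,0,0,0,0,0]]]' | grep -E 'tcp|ft|rot'; done
python3 - <<'E'
from h import *
go([612.7,170.7,163.4],[180,-30,1.65])
print(R.from_euler('xyz',get_obs()['eef_rot']).inv().apply(get_obs()['ft_force']))
E
```

```text
tcp_pos: [613.4, 170.8, 163.6]
eef_rot: [-3.141, -0.529, 0.031]
ft_force: [-0.8, 0.1, 6.7]
tcp_pos: [613.2, 170.8, 163.6]
eef_rot: [-3.141, -0.529, 0.031]
ft_force: [-1.1, -0.1, 6.9]
tcp_pos: [613.0, 170.8, 163.5]
eef_rot: [-3.141, -0.53, 0.031]
ft_force: [-0.7, 0.9, 7.6]
tcp_pos: [612.7, 170.7, 163.3]
eef_rot: [-3.141, -0.531, 0.031]
ft_force: [-0.3, 1.2, 8.9]
tcp [612.7 170.7 163.3] rpy deg [-179.94  -30.4     1.76] ft [-0.32  1.2   8.91] t 12.55
shift total [ 0.     0.001 -0.002]
turn total [-0.0006 -0.0022  0.0005]
[ 4.260324   -1.21412739 -7.82570212]
```

```bash
for i in 1 2 3; do python3 -m creep '[[[-0.015,0,0.002,0,0,0],[0,0,0,0,0,0]]]' | grep -E 'tcp|ft|rot'; done
python3 - <<'E'
from h import *
go([612.7,170.7,163.4],[180,-30,1.65])
print(R.from_euler('xyz',get_obs()['eef_rot']).inv().apply(get_obs()['ft_force']),get_obs()['torque'])
ci=camera_info('wrist');p,d=snapshot('wrist');cv2.imwrite('pics/w4.png',p[:,:,::-1])
P=cloud(d,ci);o=get_obs();L=R.from_euler('xyz',o['eef_rot']).inv().apply((P-o['tcp_pos']).reshape(-1,3)).reshape(P.shape)
q=L[130:178,225:280].reshape(-1,3);
for v in (155,165,175,187,195,205,290): print(v,np.median(L[v,225:280],axis=0).round(1))
E
```

```text
tcp_pos: [612.7, 170.7, 163.4]
eef_rot: [-3.14, -0.532, 0.03]
ft_force: [3.2, 0.4, 9.4]
tcp_pos: [612.6, 170.7, 163.4]
eef_rot: [-3.14, -0.534, 0.03]
ft_force: [4.7, 1.1, 8.9]
tcp_pos: [612.5, 170.6, 163.4]
eef_rot: [-3.14, -0.535, 0.03]
ft_force: [6.6, 1.0, 9.5]
tcp [612.5 170.6 163.4] rpy deg [-179.89  -30.67    1.7 ] ft [6.58 0.95 9.47] t 13.05
shift total [ 0.004 -0.001  0.002]
turn total [-0.0007 -0.0037  0.0002]
[10.51584225 -0.76799146 -4.77812559] [ 0.02068352 -1.50992495 -0.17053894]
155 [31.9 -0.4 78.9]
165 [31.9 -0.3 50.4]
175 [31.9 -0.2 28.2]
187 [31.6 -0.2  7.9]
195 [27.8 -0.2  6.7]
205 [22.5 -0.2  6.8]
290 [  1.8  -0.1 -33.3]
```

It's on the rest, but pushing at the stem has tipped it about 0.7° onto the rest. I'll ease the push and square it up.

```bash
python3 -m creep '[[[0.015,0,0.005,0,-0.001,0],[0.01,0,0.005,0,-0.001,0],[0,0,0,0,0,0]]]' | grep -E 'tcp|ft|rot'; python3 -m creep '[[[0,0,0.005,0,-0.001,0],[0,0,0.0,0,-0.001,0],[0,0,0,0,0,0]]]' | grep -E 'tcp|ft|rot'
python3 - <<'E'
from h import *
go([612.7,170.7,163.4],[180,-30,1.65])
print(R.from_euler('xyz',get_obs()['eef_rot']).inv().apply(get_obs()['ft_force']),get_obs()['torque'])
E
```

```text
tcp_pos: [613.0, 170.8, 163.4]
eef_rot: [-3.141, -0.527, 0.031]
ft_force: [-1.9, 0.9, 15.1]
tcp_pos: [613.3, 170.8, 163.4]
eef_rot: [-3.141, -0.521, 0.031]
ft_force: [-1.7, 0.8, 14.7]
tcp [613.3 170.8 163.4] rpy deg [-179.94  -29.86    1.78] ft [-1.73  0.84 14.73] t 13.6
shift total [-0.01   0.002 -0.005]
turn total [-0.0007  0.0008  0.0006]
[  5.85710695  -0.90749008 -13.62618448] [-0.29566141 -0.99171952  0.01256464]
```

```bash
for i in 1 2; do python3 -m creep '[[[-0.01,0,0.003,0,0,0],[0,0,0,0,0,0]]]' - 60| grep -E 'tcp|ft|rot'; done
python3 - <<'E'
from h import *
go([612.7,170.7,163.4],[180,-30,1.65])
print(R.from_euler('xyz',get_obs()['eef_rot']).inv().apply(get_obs()['ft_force']),get_obs()['torque'])
E
```

```text
tcp_pos: [613.1, 170.9, 163.4]
eef_rot: [-3.141, -0.522, 0.031]
ft_force: [-1.8, 0.4, 14.9]
tcp_pos: [613.0, 170.9, 163.3]
eef_rot: [-3.141, -0.523, 0.031]
ft_force: [-1.6, 0.8, 16.3]
tcp [613.  170.9 163.3] rpy deg [-179.95  -29.98    1.8 ] ft [-1.63  0.84 16.25] t 13.93
shift total [-0.005  0.003 -0.005]
turn total [-0.0007  0.0001  0.0007]
[  6.73317378  -0.90143028 -14.87599035] [-0.35562249 -1.30686126 -0.02429933]
```

```bash
for i in 1 2 3; do python3 -m creep '[[[-0.01,0,0,0,-0.001,0],[0,0,0,0,0,0]]]' | grep -E 'tcp|ft|rot'; done
python3 - <<'E'
from h import *
go([612.7,170.7,163.4],[180,-30,1.65])
print(R.from_euler('xyz',get_obs()['eef_rot']).inv().apply(get_obs()['ft_force']),get_obs()['torque'])
E
```

```text
tcp_pos: [612.9, 170.8, 163.3]
eef_rot: [-3.14, -0.521, 0.031]
ft_force: [-0.3, 1.7, 15.5]
tcp_pos: [612.8, 170.8, 163.2]
eef_rot: [-3.14, -0.519, 0.031]
ft_force: [2.8, 0.6, 15.0]
tcp_pos: [612.8, 170.8, 163.2]
eef_rot: [-3.14, -0.517, 0.031]
ft_force: [4.0, 1.1, 13.4]
tcp [612.8 170.8 163.2] rpy deg [-179.91  -29.61    1.76] ft [ 3.96  1.09 13.41] t 14.43
shift total [-0.     0.002 -0.004]
turn total [-0.0008  0.0022  0.0005]
[10.09928281 -0.97792252 -9.68591503] [-0.15125275 -2.38646401  0.01272104]
```

The rest is engaged: the sideways force rises with no further movement. I'll ease the strain, soften the grip and check the pose before opening.

```bash
python3 -m creep '[[[0,0,-0.002,0,0.0015,0],[0,0,-0.002,0,0.001,0],[0,0,0,0,0,0]]]' - 40 | grep -E 'tcp|ft|rot'; python3 -m creep '[[[0,0,0,0,0,0],[0,0,0,0,0,0]]]' - 20 | grep -E 'tcp|ft|rot|grip'
python3 - <<'E'
from h import *
go([612.7,170.7,163.4],[180,-30,1.65])
ci=camera_info('wrist');p,d=snapshot('wrist');P=cloud(d,ci)
def plane(q):
    for _ in range(3):
        c=q.mean(0);n=np.linalg.svd(q-c,full_matrices=0)[2][2];n*=np.sign(n[2]);e=(q-c)@n;q=q[abs(e)<2.5*e.std()+.1]
    return n,n@c,e.std()
for nm,r in (('stemtop',(265,315,225,280)),('lid',(192,214,215,290))):
    n,dd,s=plane(P[r[0]:r[1],r[2]:r[3]].reshape(-1,3));print(nm,n.round(4),s.round(2),'tilt',np.degrees(np.arccos(n[2])).round(2),'h above floor corner',round(dd-n@np.array([635.4,171.4,60.1]),1))
E
```

```text
tcp_pos: [612.7, 170.7, 163.2]
eef_rot: [-3.14, -0.525, 0.03]
ft_force: [7.4, 1.9, 13.7]
tcp_pos: [612.7, 170.7, 163.3]
eef_rot: [-3.14, -0.524, 0.03]
ft_force: [7.4, 0.3, 13.1]
gripper_width: 28.6
grip_force: 102.1
tcp [612.7 170.7 163.3] rpy deg [-179.89  -30.05    1.71] ft [ 7.41  0.28 13.11] t 14.85
shift total [ 0.     0.    -0.003]
turn total [-0.0008 -0.0003  0.0003]
stemtop [-0.5076 -0.0211  0.8613] 0.5 tilt 30.53 h above floor corner 133.7
lid [0.9916 0.0318 0.1253] 3.11 tilt 82.8 h above floor corner 15.0
```

Position and lean match the seat to within 0.3 mm and 0.1°. Opening gently.

```bash
python3 -m creep '[[[0,0,0,0,0,0],[0,0,0,0,0,0],[0,0,0,0,0,0]]]' 0.2 20
python3 - <<'E'
from h import *
go([612.7,170.7,163.4],[180,-30,1.65])
p,d=snapshot('scene');cv2.imwrite('pics/s5.png',cv2.resize(p[170:330,180:360,::-1],None,fx=4,fy=3.75))
ci=camera_info('wrist');p,d=snapshot('wrist');P=cloud(d,ci);np.savez('w5.npz',p=p,d=d,P=P)
c=P[268:313,228:277].reshape(-1,3);m=c.mean(0);n=np.linalg.svd(c-m,full_matrices=0)[2][2];n*=np.sign(n[2])
print('stemtop',n.round(4),np.degrees(np.arccos(n[2])).round(2),'h',(n@(m-[635.4,171.4,60.1])).round(1))
E
```

```text
t: 15.15
tcp_pos: [608.1, 170.4, 157.4]
eef_rot: [-3.141, -0.508, 0.031]
ft_force: [0.1, 1.2, -0.4]
gripper_width: 34.4
grip_force: 0.0
tcp [608.1 170.4 157.4] rpy deg [-179.97  -29.12    1.75] ft [ 0.15  1.19 -0.38] t 15.15
shift total [ 0.139 -0.003 -0.059]
turn total [-0.0005  0.0049  0.0005]
stemtop [-0.9286 -0.0254  0.3703] 68.27 h 87.1
```

View pics/s5.png

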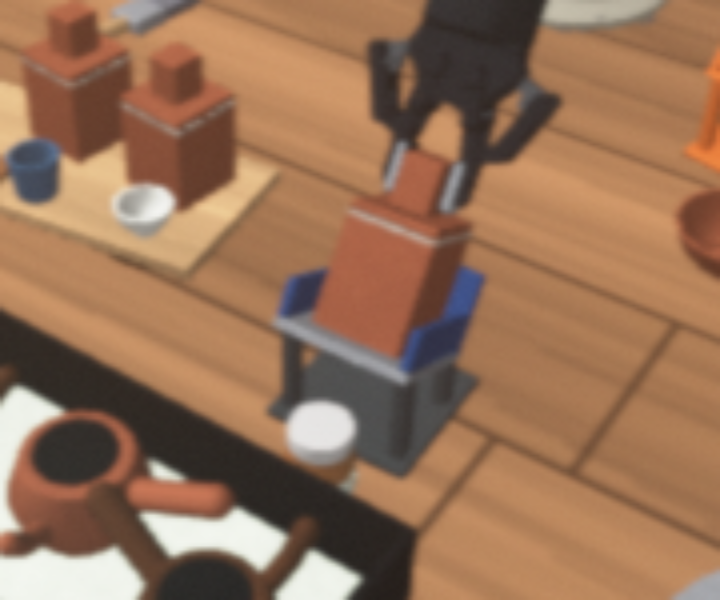

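The saggar sits in the cradle, its base between the cheeks and its stem free between the open fingers. I'll open fully and back off along the stem.

```bash
python3 -m creep '[[[0,0,-0.04,0,0,0],[0,0,0,0,0,0],[0,0,0,0,0,0]]]' -0.4 | grep -E 'ft|width'; python3 -m creep '[[[0,0,-0.1,0,0,0],[0,0,-0.2,0,0,0],[0,0,-0.4,0,0,0],[0,0,-0.5,0,0,0],[0,0,-0.5,0,0,0],[0,0,-0.5,0,0,0],[0,0,-0.3,0,0,0],[0,0,-0.1,0,0,0],[0,0,0,0,0,0],[0,0,0,0,0,0]]]'
python3 - <<'E'
from h import *
go([612.7,170.7,163.4],[180,-30,1.65])
ci=camera_info('wrist');p,d=snapshot('wrist');P=cloud(d,ci);cv2.imwrite('pics/w6.png',p[:,:,::-1])
xh=np.array([np.cos(np.radians(1.65)),np.sin(np.radians(1.65)),0]);zw=np.array([0,0,1.])
C=np.array([635.4,171.4,60.1]);ex=.866*xh+.5*zw;ez=-.5*xh+.866*zw;ey=np.cross(ez,ex)
L=(P-C)@np.c_[ex,ey,ez]   # seat frame at the inner corner
def show(nm,m):
    q=L[m];A=np.c_[q[:,:2],np.ones(len(q))]
    c=np.linalg.lstsq(A,q[:,2],rcond=None)[0];r=cv2.minAreaRect(q[:,:2].astype(np.float32))
    print(nm,len(q),'h',np.median(q[:,2]).round(1),'slopes deg',np.degrees(c[:2]).round(2),'rect',np.round(r[0],1),np.round(r[1],1),round(r[2],1))
reg=(abs(L[...,1])<45)&(L[...,0]>-10)&(L[...,0]<80)&(d>0)
show('stemtop',reg&(abs(L[...,2]-134)<5));show('lid',reg&(abs(L[...,2]-94)<5))
E
```

```text
ft_force: [0.6, -0.0, 0.9]
gripper_width: 60.0
t: 16.33
tcp_pos: [543.9, 168.4, 272.7]
eef_rot: [-3.141, -0.509, 0.031]
ft_force: [0.1, -0.4, -0.2]
gripper_width: 59.5
grip_force: 0.0
tcp [543.9 168.4 272.7] rpy deg [-179.97  -29.15    1.76] ft [ 0.08 -0.37 -0.23] t 16.33
shift total [ 0.137 -0.003  2.581]
turn total [-0.0005  0.0047  0.0005]
stemtop 1434 h 133.7 slopes deg [-1.15  0.03] rect [32.6  0.3] [29.6 30.1] 89.1
lid 3170 h 93.8 slopes deg [-0.14  0.06] rect [32.9  0.4] [64.1 63.2] 89.8
```

View pics/w6.png

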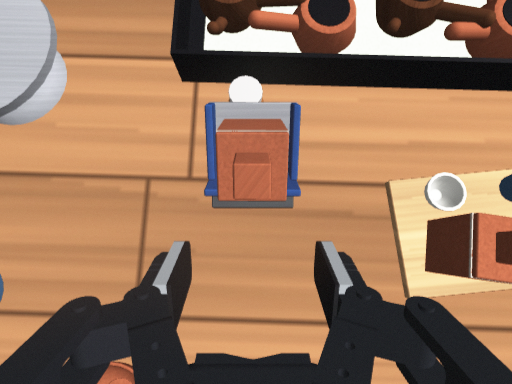

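The saggar sits centred between the cheeks, upright, with its lid at (253,165). Lid height is 93.8 mm and slope −0.1°, so the underside is flat. I'll check the gap to the rest directly from the same view.

```bash
python3 - <<'E'
from h import *
ci=camera_info('wrist');p,d=snapshot('wrist');P=cloud(d,ci)
a=np.radians(1.65);xh=np.array([np.cos(a),np.sin(a),0]);zw=np.array([0,0,1.])
C=np.array([635.4,171.4,60.1]);ex=.866*xh+.5*zw;ez=-.5*xh+.866*zw;ey=np.cross(ez,ex)
L=(P-C)@np.c_[ex,ey,ez];x,y,h=L[...,0],L[...,1],L[...,2]
for s in (1,-1):
    m=(d>0)&(s*y>34)&(s*y<41)
    r=m&(abs(x)<6)&(h>32)&(h<57); print('rest face',r.sum(),np.median(x[r]).round(2),x[r].std().round(2))
    f=m&(x>8)&(x<75)&(abs(h)<6); print('floor',f.sum(),np.median(h[f]).round(2))
lid=(d>0)&(abs(h-94)<3)&(abs(y)<28)
cols=[c for c in range(512) if lid[:,c].sum()>20]
print('lid x range',np.median([x[lid[:,c],c].min() for c in cols]).round(2),np.median([x[lid[:,c],c].max() for c in cols]).round(2))
E
```

```text
rest face 21 0.06 0.24
floor 97 -0.23
rest face 33 0.05 0.2
floor 110 -0.32
lid x range 1.5 63.88
```

```bash
python3 -m creep '[[[0,0,-0.3,0,0,0],[0,0,-0.3,0,0,0],[0,0,0,0,0,0],[0,0,0,0,0,0]]]' | grep -E '^t:|ft'; python3 -c "
from station import *
print(job_done())"
```

```text
t: 16.77
ft_force: [0.0, -0.0, -0.6]
the job is handed in; nothing more can be done
None
```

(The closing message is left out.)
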